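# Zero the bench comparator on the master block and gauge a ceramic blank

### The job

Slide the comparator's head up to the steel master block until the needle points at the bold zero mark, and let go of the head. Then take the master out and stand it on the steel tray, and slide the ceramic blank from the tray into the master's place, fully home against the end stop and flat on the anvil, without disturbing the head's setting, and let go. Be gentle: press neither block hard against the anvil or the stop, topple neither, and leave the other things where they are.

Things in the scene. Friction and masses are not known exactly. Their poses are not given: they have to be found in the camera images.
- gauge: Fixed bench comparator: aluminium plate 110 mm (x) by 240 mm (y), 10 mm thick; origin on its underside, midway in x, 115 mm from its +y edge. A block stands on the plate, length along x, measured along y between the anvil (+y) and a sprung plunger (from -y). Home: centre at x = 0, end at the stop, side flat on the anvil. Way in open from -x and above. Only the dial head, behind the nose, is over 32 mm high.
- anvil: Fixed steel anvil and end stop on the gauge's plate; origin at the inner corner where their faces meet, on the plate's top (gauge x 20, y 60 mm, 10 mm up); axes as the gauge's. The anvil's flat face looks to -y and runs 40 mm to -x of the origin (22 mm deep, 22 mm tall); the stop's face looks to -x and runs from 2 to 32 mm to -y (12 mm thick, 20 mm tall).
- nose (a point): Tip of the plunger's nose, an upright steel bar of 8 mm radius, 12 to 30 mm above the gauge's underside, on gauge x = 0. Fully out the tip is at gauge y = 22 mm + joint head. Spring: 1.5 N fully out, 0.5 N more per mm pushed in towards -y; rigid after 10 mm. It presses a released block sideways on to the anvil.
- head (a joint): Slide of the grey dial head (with plunger, dial and post) along the gauge's +y, towards the anvil; m, 0 to 0.034. Stiff: about 10 N of dry friction holds it wherever it is left. It starts at 2 to 10 mm, the plunger clear of the master.
- head_post (a point): Centre of the top of the head's black square thumb post, 16 by 16 mm, 36 mm tall, good for pinching from above to slide the head; top 74 mm above the gauge's underside. The round dial (60 mm across, face up, top 46 mm above the underside) begins 13 mm from the post on its +y side. Axes as the gauge's.
- needle (a joint): Black needle on the dial, rad, clockwise from above, geared to the plunger: 0 with the plunger fully out (needle along the gauge's -x), 0.393 rad more per mm pushed in. The bold zero mark is at 1.571 rad, pointing to the anvil (plunger 4 mm in). Thin marks are 0.393 rad apart.
- master: Steel master block, upright: 40 mm long (x), 20 mm thick (y, the measured size), 50 mm tall, flat top, 300 g. Origin at the centre of its underside. It starts between anvil and plunger, nearly square, a few mm off anvil and stop. Upright edges bevelled: 5 mm off the thickness at each side over the last 7 mm of length; flat ends 10 mm wide.
- blank: White ceramic blank, upright on the tray: 40 mm long (x), 22 mm thick (y, the measured size: 2 mm over the master, so it reads about 2.36 rad), 50 mm tall, plus a steel stub 12 mm wide, 14 mm tall on top; 110 to 220 g. Origin at the centre of its underside. Edges bevelled like the master's, flat ends 12 mm wide. Either end may lead.
- tray: Open steel tray, fixed, 160 mm (x) by 220 mm (y), 12 mm high, walls 4 mm; floor 4 mm above its origin, the centre of the underside. It holds the blank (on its +y half) and a small glass dish (30 mm wide, 22 mm tall) in its +x, -y corner.
- tray_free (a point): A free spot on the tray's floor, 15 mm to -x and 40 mm to -y of its centre, good for standing the master with its length along the tray's x. Axes as the tray's.
Mind the look-alikes: they are no part of the job. Leave any blue or purple look-alike of the master alone. Leave any yellow look-alike of the blank alone.

How it is judged:
By the outcome, as a careful person would: the job done as asked, in the order asked, and still so for the second after the job is handed in, with the robot touching nothing.
It also fails if it takes over 59 s, if anything falls off the work surface, if the arm or the gripper's body presses on something with over 40 N, if the wrist force passes 120 N, or if a joint passes its speed limit or range.

### The arm

A 6-joint arm with a two-finger parallel gripper is mounted at the origin on the work surface. World frame = base frame: x ahead of the robot, y to its left, z up, the work surface at z = 0. Lengths are in m, angles in rad, forces in N, time in s.
With the tool pointing down it reaches from about 0.35 to 0.775 m from the base axis. Payload 5.5 kg.
Tool frame: the origin (TCP) lies at the very end of the fingers, on their centre line; the grasp point (between the pads) lies 19 mm behind it (grip_point_offset is the distance from the TCP to the grasp point, in m); z points along the fingers, y is the direction in which the jaws open and shut (so a half turn about z gives the same grasp; the last joint's range is limited). The gripper opens to 85 mm and grips with 20 to 120 N. Pads are 22 mm wide; open, the fingers measure 114 mm over their backs; the gripper's body (76 mm by 85 mm) begins 54 mm behind the grasp point. The pads swing forward as they close: fully open they stand 13 mm farther back than shut.
Start: joints at [-0.14, 0.313, 0.046, 1.304, 0, 1.431], TCP at [0.575, -0, 0.231] pointing down, gripper open.
Joint ranges: [-2.76, 2.76], [-0.86, 1.69], [-1.03, 1.26], [-2.2, 2.34], [-1.47, 1.5], [-3.14, 3.14]. Speed limits (rad/s): [2.57, 2.57, 3.14, 3.14, 3.14, 3.14].

### API

Orientations are given as a unit quaternion [w, x, y, z].
In Python, from workcell import * gives the robot as it stands.
- The arm moves only by the shell command python3 -m crank 'ROWS' [OPENING] [FORCE]. ROWS is a JSON object of lists of equal length, an entry for each row: "travel": the shift along the tool's x, y, z in units of 40 mm (1.0 is 40 mm), a list of three; "turn": the turn about the tool's z in rad. In form: {"travel": [[x, y, z], ...], "turn": [turn, ...]}. A call has 1 to 5 rows; each row is the pose to reach, as a shift and turn from the pose commanded when the call began, along the tool's axes at that moment; what a row does not reach only later rows make up. A row lasts 1/12 s, in which the tool goes at most 41.7 mm and 7.16 degrees, less where a joint would pass 70% of its speed; a pose out of reach is approached as far as the arm can. A call with a gripper value outside its range is refused whole. OPENING is the finger opening in mm, from 0 to 85.4, set as the call begins (- or left out, the last holds). The fingers move at their own pace and stop on an object; FORCE is the grip in N (left out, the last holds). Time passes only in rows, so rows that repeat a pose let the fingers close. It gives the time, the measured TCP pose, the force and the opening at its end, in the units of the state.
- get_state(): the state, without advancing time (a new reading comes with each control period).
- read_camera(name): name is "scene" or "side" or "wrist"; returns a dict with "image" (480x640x3 uint8, red, green, blue), "K" (3x3 intrinsics, pixels), "R" (3x3) and "t" (3): a world point X has camera coordinates R X + t. Camera axes: x right, y down, z forward; pixel columns grow to the right and rows downward; lengths in m; the calibration is good to about 2 mm. A picture is of the moment at which its call begins. There is no depth.
- hand_in(): hands the job in, once; it reports no verdict.
The state is a dict: "clock": time; "joint_pos": joint angles; "qvel": joint speeds; "tau": joint torques, N m; "tcp_pos": TCP position; "orientation": TCP orientation; "wrist_force": force on the tool from outside, world axes, zero at the start; "ft_torque": the same for the moment, N m; "finger_gap": finger opening in m.
Only numpy, scipy, OpenCV 4.12 (cv2) and the standard library are available. Lean on these libraries where they do the work, as an engineer would, in place of code of your own. Each camera call takes 0.05 s, during which the arm holds its last target. There are 200 camera calls.

## Working session

There is one attempt and no reset: what is moved stays moved. The work goes in short steps, Python scripts to look and compute and a shell command to move; the robot and the scene stay as the last step left them, time stands still between calls to the robot, and variables do not carry over. Pictures are saved under pics/ and viewed, about 8 in all and at most 12, crops included, and the job is handed in when it is done.

```bash
ls; mkdir -p pics; python3 - <<'E'
from workcell import *
import cv2
s=get_state();print(s)
for n in ["scene","side","wrist"]:
    c=read_camera(n);cv2.imwrite(f"pics/{n}0.png",c["image"][:,:,::-1]);print(n,c["K"].tolist(),(-c["R"].T@c["t"]).tolist(),c["R"].round(3).tolist())
E
```

```text
pics
{'clock': 0.0, 'joint_pos': array([-1.39598269e-01,  3.14017846e-01,  4.49543293e-02,  1.30360910e+00,
       -2.57223336e-05,  1.43120726e+00]), 'qvel': array([-0.00017972, -0.00190918, -0.00071847,  0.00124853, -0.00177887,
       -0.00032228]), 'tau': array([-2.90074182e-03, -4.80629075e+01,  2.98531097e+01,  1.95313990e-02,
       -3.83516899e-04, -4.27451073e-05]), 'tcp_pos': array([5.74471776e-01, 5.77910173e-05, 2.30388881e-01]), 'orientation': array([-7.41474759e-04,  7.07109714e-01,  7.07103226e-01, -5.74883604e-04]), 'wrist_force': array([-0.32537408, -0.05241794,  0.63957967]), 'ft_torque': array([-0.02887515,  0.03534595, -0.05182358]), 'finger_gap': 0.08568960965020264}
scene [[436.399254015195, 0.0, 322.8392056162521], [0.0, 436.399254015195, 237.5311327431388], [0.0, 0.0, 1.0]] [0.8009536239432642, -0.32254829511040917, 0.6200652861341271] [[0.787, 0.617, -0.005], [0.484, -0.622, -0.616], [-0.383, 0.483, -0.788]]
side [[465.2186775487348, 0.0, 324.2653578936258], [0.0, 465.2186775487348, 238.09834051578082], [0.0, 0.0, 1.0]] [0.48127259729406496, 0.6189908922062064, 0.5303150513716153] [[-0.996, -0.085, -0.025], [-0.029, 0.577, -0.817], [0.083, -0.813, -0.577]]
wrist [[405.11018270490547, 0.0, 321.3656080035001], [0.0, 405.11018270490547, 242.12027221543045], [0.0, 0.0, 1.0]] [0.5733786985121186, 0.07169358437033768, 0.37323447361886253] [[1.0, -0.001, -0.002], [-0.0, -0.959, 0.284], [-0.002, -0.284, -0.959]]
```

View images.

View pics/scene0.png

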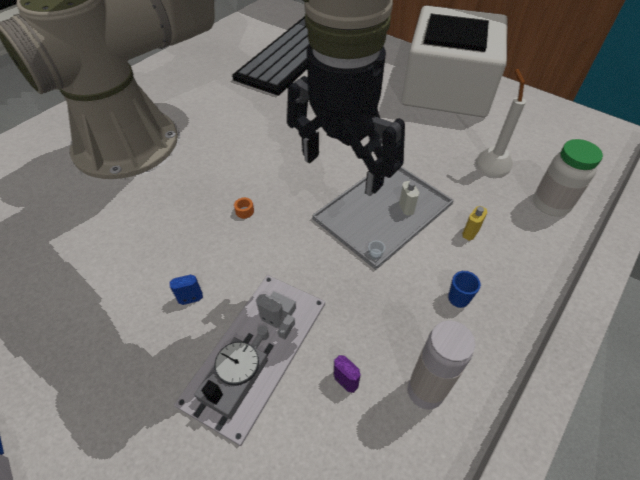

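View pics/side0.png

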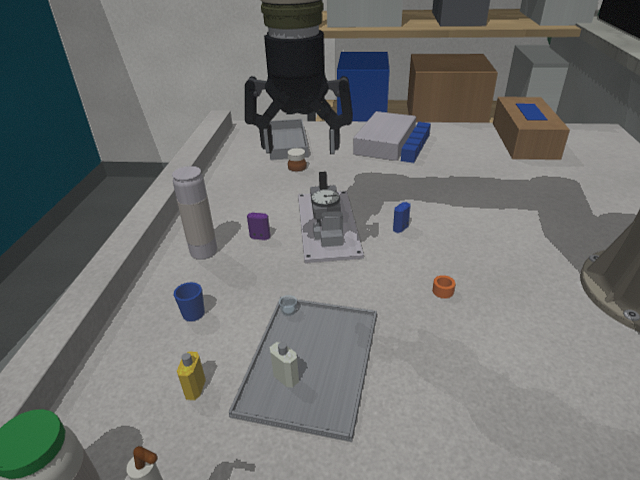

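View pics/wrist0.png

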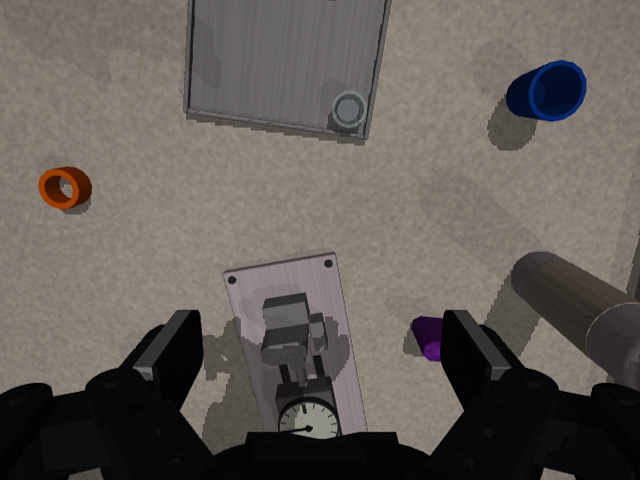

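```bash
cat > h.py <<'E'
from workcell import *
import numpy as np, cv2
def ray(c,uv,z):
    "pixels -> world points on plane z"
    uv=np.atleast_2d(np.float64(uv)); d=np.c_[uv,np.ones(len(uv))]@np.linalg.inv(c["K"]).T@c["R"]; o=-c["R"].T@c["t"]
    return o+d*((z-o[2])/d[:,2])[:,None]
def proj(c,X):
    p=(np.atleast_2d(X)@c["R"].T+c["t"])@c["K"].T; return p[:,:2]/p[:,2:]
def two(c1,u1,c2,u2):
    P=[c["K"]@np.c_[c["R"],c["t"]] for c in (c1,c2)]
    X=cv2.triangulatePoints(P[0],P[1],np.float64(u1),np.float64(u2)); return (X[:3]/X[3]).ravel()
def snap(n,f=None):
    c=read_camera(n)
    if f: cv2.imwrite(f"pics/{f}.png",c["image"][:,:,::-1])
    return c
E
python3 - <<'E'
from h import *
np.set_printoptions(precision=4,suppress=True)
s=snap("scene");w=snap("wrist");d=snap("side")
print("plate scene",ray(s,[[268,280],[319,302],[238,436],[182,402]],.01))
print("plate wrist",ray(w,[[232,280],[328,263],[225,272],[335,253]],.01))
print("plate side",ray(d,[[307,257],[359,254]],.01))
print("tray wrist",ray(w,[[187,113],[366,138],],.012))
print("tray scene",ray(s,[[315,217],[377,264],[452,203],[400,168]],.012))
print("tray side",ray(d,[[281,300],[377,312],[352,435],[231,415]],.012))
print("stub", two(s,[409,184],d,[283,346]))
print("post", ray(s,[[212,386]],.074), "needle centre wrist",ray(w,[[309,429]],.046),ray(s,[[237,362]],.046))
E
```

```text
plate scene [[ 0.4878 -0.0742  0.01  ]
 [ 0.5799 -0.0549  0.01  ]
 [ 0.6203 -0.2767  0.01  ]
 [ 0.5286 -0.2929  0.01  ]]
plate wrist [[ 0.4868 -0.0738  0.01  ]
 [ 0.5791 -0.0565  0.01  ]
 [ 0.4806 -0.0656  0.01  ]
 [ 0.5857 -0.0465  0.01  ]]
plate side [[ 0.583  -0.0526  0.01  ]
 [ 0.488  -0.0667  0.01  ]]
tray wrist [[0.4586 0.0794 0.012 ]
 [0.6115 0.0586 0.012 ]]
tray scene [[0.4644 0.079  0.012 ]
 [0.6125 0.0617 0.012 ]
 [0.6464 0.2644 0.012 ]
 [0.5184 0.2861 0.012 ]]
tray side [[0.6118 0.0666 0.012 ]
 [0.4563 0.085  0.012 ]
 [0.4878 0.2971 0.012 ]
 [0.6411 0.2803 0.012 ]]
stub [0.5798 0.2087 0.0643]
post [[ 0.5716 -0.2597  0.074 ]] needle centre wrist [[ 0.5607 -0.2154  0.046 ]] [[ 0.5625 -0.2127  0.046 ]]
```

```bash
python3 -m crank '{"travel":[[-4,0,2],[-4,0,2],[-4,0,2],[-4,0,2],[-4,0,2]],"turn":[0,0,0,0,0]}' 50
python3 -m crank '{"travel":[[-2.49,-0.07,0.5],[-2.49,-0.07,0.5],[-2.49,-0.07,0.5],[-2.49,-0.07,0.5],[-2.49,-0.07,0.5]],"turn":[-0.183,-0.183,-0.183,-0.183,-0.183]}'
python3 - <<'E'
from h import *
w=snap("wrist","w1");snap("scene","s1")
E
```

```text
clock: 0.72
tcp_pos: [0.5736, -0.1642, 0.1481]
orientation: [-0.001, 0.709, 0.706, -0.001]
wrist_force: [-1.0, -0.0, -0.1]
finger_gap: 0.0499
clock: 1.13
tcp_pos: [0.5718, -0.2603, 0.1308]
orientation: [-0.001, 0.64, 0.768, 0.0]
wrist_force: [-0.2, -0.1, -0.2]
finger_gap: 0.0499
```

View pics/w1.png

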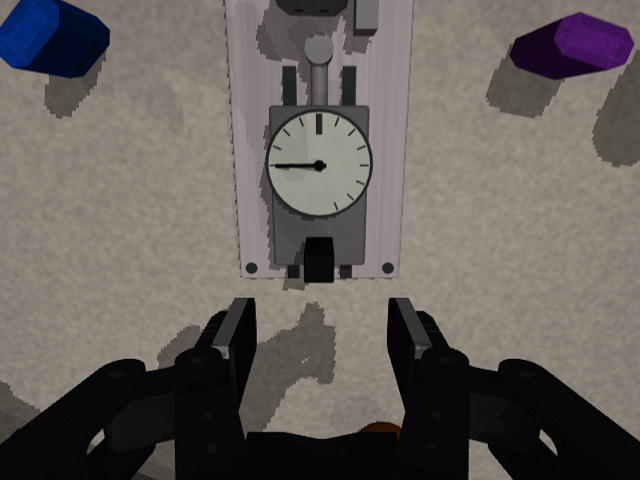

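```bash
python3 - <<'E'
from h import *
np.set_printoptions(precision=4,suppress=True)
w=snap("wrist")
im=w["image"][225:290,295:345].max(2); print((im<16).astype(int).sum(1)); print(w["image"][225:290:3,319].tolist())
print("dial",ray(w,[[319,165]],.046),"screws",ray(w,[[251,268],[388,268]],.01),"post",ray(w,[[319,237],[319,258],[319,282]],.074), "noseC",ray(w,[[319,46]],.03))
s=get_state(); print(s["tcp_pos"])
E
```

```text
[ 0  0  0  0  0  0  0  0  0  0  0  0  0  0  0 25 26 26 26 27 27 27 27 27
 27 27 28 29 29 29 29 29 29 30 30 30 30 30 30 30 29 29 29 29 29 29 29 29
 29 29 29 29 29 29 29 29 29 29 28 28  0  0  0  0  0]
[[80, 78, 79], [77, 74, 75], [76, 74, 73], [76, 74, 73], [76, 73, 74], [0, 0, 0], [5, 5, 5], [4, 4, 3], [3, 2, 2], [2, 4, 4], [3, 4, 6], [8, 7, 9], [11, 9, 10], [11, 11, 11], [9, 9, 9], [12, 12, 11], [7, 8, 9], [11, 10, 9], [10, 10, 11], [9, 10, 8], [84, 78, 73], [146, 137, 127]]
dial [[ 0.5605 -0.2108  0.046 ]] screws [[ 0.5272 -0.2922  0.01  ]
 [ 0.6206 -0.2749  0.01  ]] post [[ 0.5667 -0.2439  0.074 ]
 [ 0.5688 -0.2551  0.074 ]
 [ 0.5712 -0.2683  0.074 ]] noseC [[ 0.549  -0.1488  0.03  ]]
[ 0.5725 -0.2583  0.1318]
```

```bash
python3 -m crank '{"travel":[[-0.07,-0.05,1],[-0.07,-0.05,1.8],[-0.07,-0.05,1.95],[-0.07,-0.05,1.95]],"turn":[0,0,0,0]}' 50
python3 -m crank '{"travel":[[0,0,0],[0,0,0],[0,0,0],[0,0,0],[0,0,0]],"turn":[0,0,0,0,0]}' 0 50
python3 -m crank '{"travel":[[0.05,0,0],[0.1,0,0],[0.15,0,0],[0.2,0,0],[0.25,0,0]],"turn":[0,0,0,0,0]}' 
python3 - <<'E'
from h import *
w=snap("wrist","w2"); cv2.imwrite("pics/w2c.png",cv2.resize(w["image"][0:300,170:470,::-1],None,fx=2,fy=2))
E
```

```text
clock: 1.62
tcp_pos: [0.5691, -0.2601, 0.0512]
orientation: [-0.003, 0.639, 0.769, -0.0]
wrist_force: [-1.2, 0.4, 0.8]
finger_gap: 0.0502
clock: 2.03
tcp_pos: [0.5708, -0.2636, 0.0561]
orientation: [0.001, 0.64, 0.769, -0.001]
wrist_force: [-4.5, 0.0, 6.3]
finger_gap: 0.0145
clock: 2.45
tcp_pos: [0.5698, -0.2577, 0.0561]
orientation: [0.004, 0.641, 0.768, -0.003]
wrist_force: [-4.5, -11.0, 0.6]
finger_gap: 0.0147
```

View pics/w2c.png

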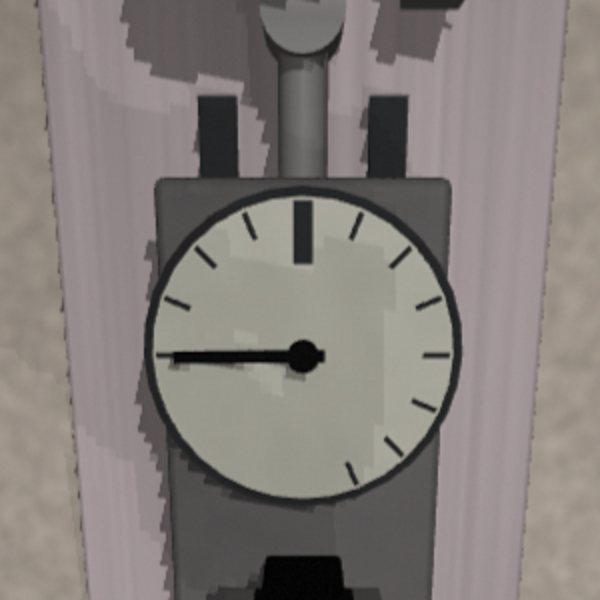

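```bash
cat >> h.py <<'E'
def needle(w,box=(0,300,170,470),th=45):
    "needle angle clockwise from gauge -x (rad), taking tool x as gauge y; also the direction of darkness near the bold mark"
    r0,r1,c0,c1=box; g=w["image"][r0:r1,c0:c1]
    b=cv2.inRange(g,(95,95,75),(255,255,255)); hsv=cv2.cvtColor(g,cv2.COLOR_RGB2HSV)
    m=((hsv[...,0]>20)&(hsv[...,0]<60)&(g.min(2)>85)).astype(np.uint8)
    m=cv2.morphologyEx(m,cv2.MORPH_CLOSE,np.ones((9,9),np.uint8)); m=cv2.morphologyEx(m,cv2.MORPH_OPEN,np.ones((15,15),np.uint8))
    k=max(cv2.findContours(m,cv2.RETR_EXTERNAL,cv2.CHAIN_APPROX_NONE)[0],key=cv2.contourArea)
    (cx,cy),ax,_=cv2.fitEllipse(cv2.convexHull(k)); ctr=ray(w,[[cx+c0,cy+r0]],.046)[0]
    ys,xs=np.nonzero(g.max(2)<th); P=ray(w,np.c_[xs+c0,ys+r0],.046)-ctr
    R=np.hypot(P[:,0],P[:,1])
    def ang(lo,hi):
        q=P[(R>lo)&(R<hi)]; return q
    q=ang(.008,.016); d=q.mean(0); a=np.arctan2(d[1],d[0])
    gx=np.arctan2(w["R"][0,1],w["R"][0,0])
    q2=ang(.018,.027); t=gx+np.pi/2; u=np.array([np.cos(t),np.sin(t),0]); q2=q2[(q2@u)>.017]; d2=q2.mean(0) if len(q2) else d*np.nan
    return dict(ctr=ctr,ax=ax,n=len(q),needle=(gx+np.pi-a)%(2*np.pi),mark=(gx+np.pi-np.arctan2(d2[1],d2[0]))%(2*np.pi),gx=gx)
E
python3 - <<'E'
from h import *
print(needle(snap("wrist")))
E
```

```text
{'ctr': array([ 0.55853465, -0.20470098,  0.046     ]), 'ax': (150.30029296875, 151.25013732910156), 'n': 128, 'needle': np.float64(0.044000036392255026), 'mark': np.float64(1.5716308235996603), 'gx': np.float64(0.1797998741404631)}
```

```bash
python3 -m crank '{"travel":[[0.04,0,0],[0.08,0,0],[0.12,0,0],[0.12,0,0]],"turn":[0,0,0,0]}' 
python3 - <<'E'
from h import *
print(needle(snap("wrist")))
E
python3 -m crank '{"travel":[[0.04,0,0],[0.08,0,0],[0.08,0,0]],"turn":[0,0,0]}' 
python3 - <<'E'
from h import *
print(needle(snap("wrist")))
E
```

```text
clock: 2.88
tcp_pos: [0.5688, -0.2526, 0.0561]
orientation: [0.004, 0.641, 0.768, -0.003]
wrist_force: [-3.3, -10.6, 0.5]
finger_gap: 0.0146
{'ctr': array([ 0.55766118, -0.20019631,  0.046     ]), 'ax': (150.0220184326172, 151.22561645507812), 'n': 125, 'needle': np.float64(0.060617069713073235), 'mark': np.float64(1.5656729427733385), 'gx': np.float64(0.17975756234970322)}
clock: 3.18
tcp_pos: [0.5683, -0.2499, 0.0561]
orientation: [0.004, 0.641, 0.768, -0.003]
wrist_force: [-3.6, -10.2, 0.2]
finger_gap: 0.015
{'ctr': array([ 0.55719082, -0.19751828,  0.046     ]), 'ax': (149.95550537109375, 151.67860412597656), 'n': 134, 'needle': np.float64(0.09733629022140455), 'mark': np.float64(1.5622615367119284), 'gx': np.float64(0.17951554772778122)}
```

```bash
python3 -m crank '{"travel":[[0.04,0,0],[0.08,0,0],[0.08,0,0]],"turn":[0,0,0]}' 
python3 - <<'E'
from h import *
print(needle(snap("wrist")))
E
python3 -m crank '{"travel":[[0.03,0,0],[0.05,0,0],[0.05,0,0]],"turn":[0,0,0]}' 
python3 - <<'E'
from h import *
print(needle(snap("wrist","w3")))
E
```

```text
clock: 3.48
tcp_pos: [0.5679, -0.2472, 0.0561]
orientation: [0.004, 0.641, 0.768, -0.003]
wrist_force: [-3.2, -12.5, -0.9]
finger_gap: 0.0148
{'ctr': array([ 0.55670484, -0.19484988,  0.046     ]), 'ax': (150.1219482421875, 151.35023498535156), 'n': 146, 'needle': np.float64(1.1011695425121992), 'mark': np.float64(1.4742300967168058), 'gx': np.float64(0.17925417988474493)}
clock: 3.78
tcp_pos: [0.5676, -0.2457, 0.0561]
orientation: [0.004, 0.641, 0.768, -0.003]
wrist_force: [-3.7, -13.3, -0.0]
finger_gap: 0.0144
{'ctr': array([ 0.55642362, -0.19329612,  0.046     ]), 'ax': (150.1219940185547, 151.373779296875), 'n': 141, 'needle': np.float64(1.700481015079135), 'mark': np.float64(1.605521490415321), 'gx': np.float64(0.17900965928076198)}
```

```bash
cat > n.py <<'E'
from h import *
a=needle(snap("wrist"));print("NEEDLE %.3f mark %.3f"%(a["needle"],a["mark"]),a["ctr"].round(5))
E
python3 -m crank '{"travel":[[-0.05,0,0],[-0.05,0,0]],"turn":[0,0]}';python3 n.py
python3 -m crank '{"travel":[[-0.03,0,0],[-0.03,0,0]],"turn":[0,0]}';python3 n.py
```

```text
clock: 4.0
tcp_pos: [0.5675, -0.2457, 0.0561]
orientation: [0.003, 0.64, 0.768, -0.002]
wrist_force: [-4.5, -8.8, 2.9]
finger_gap: 0.015
NEEDLE 1.697 mark 1.602 [ 0.55636 -0.19324  0.046  ]
clock: 4.22
tcp_pos: [0.5675, -0.2457, 0.0561]
orientation: [0.002, 0.64, 0.768, -0.001]
wrist_force: [-4.5, -4.9, 3.7]
finger_gap: 0.0146
NEEDLE 1.698 mark 1.596 [ 0.55643 -0.19331  0.046  ]
```

```bash
python3 -m crank '{"travel":[[-0.05,0,0],[-0.05,0,0]],"turn":[0,0]}';python3 n.py
python3 -m crank '{"travel":[[-0.02,0,0],[-0.02,0,0]],"turn":[0,0]}';python3 n.py
python3 -m crank '{"travel":[[-0.01,0,0],[-0.01,0,0]],"turn":[0,0]}';python3 n.py
```

```text
clock: 4.43
tcp_pos: [0.5675, -0.2457, 0.056]
orientation: [0.001, 0.64, 0.769, -0.0]
wrist_force: [-4.8, 1.4, 7.1]
finger_gap: 0.0149
NEEDLE 1.686 mark 1.596 [ 0.55657 -0.19351  0.046  ]
clock: 4.65
tcp_pos: [0.5675, -0.2457, 0.056]
orientation: [0.0, 0.64, 0.769, 0.0]
wrist_force: [-4.6, 2.1, 8.0]
finger_gap: 0.0153
NEEDLE 1.695 mark 1.606 [ 0.55646 -0.19342  0.046  ]
clock: 4.87
tcp_pos: [0.5675, -0.2458, 0.056]
orientation: [0.0, 0.639, 0.769, 0.0]
wrist_force: [-4.6, 4.3, 8.5]
finger_gap: 0.0147
NEEDLE 1.697 mark 1.601 [ 0.55645 -0.19342  0.046  ]
```

```bash
python3 -m crank '{"travel":[[-0.02,0,0],[-0.02,0,0]],"turn":[0,0]}';python3 n.py
python3 -m crank '{"travel":[[-0.01,0,0],[-0.01,0,0]],"turn":[0,0]}';python3 n.py
python3 -m crank '{"travel":[[-0.01,0,0],[-0.01,0,0]],"turn":[0,0]}';python3 n.py
```

```text
clock: 5.08
tcp_pos: [0.5676, -0.2461, 0.056]
orientation: [-0.0, 0.639, 0.769, 0.001]
wrist_force: [-4.9, 4.7, 7.8]
finger_gap: 0.0145
NEEDLE 1.564 mark 1.561 [ 0.55651 -0.19371  0.046  ]
clock: 5.3
tcp_pos: [0.5676, -0.2463, 0.056]
orientation: [-0.0, 0.639, 0.769, 0.001]
wrist_force: [-5.2, 4.4, 9.0]
finger_gap: 0.0147
NEEDLE 1.488 mark 1.546 [ 0.55652 -0.19393  0.046  ]
clock: 5.52
tcp_pos: [0.5677, -0.2466, 0.056]
orientation: [-0.0, 0.639, 0.769, 0.001]
wrist_force: [-5.9, 5.8, 8.6]
finger_gap: 0.0147
NEEDLE 1.368 mark 1.523 [ 0.55657 -0.19417  0.046  ]
```

```bash
echo 'import sys; sys.exit(a["needle"]>1.53)' >> n.py
python3 -m crank '{"travel":[[0.05,0,0],[0.11,0,0],[0.11,0,0]],"turn":[0,0,0]}';python3 n.py && 
python3 -m crank '{"travel":[[0.02,0,0],[0.02,0,0]],"turn":[0,0]}' && python3 n.py && python3 -m crank '{"travel":[[0.01,0,0],[0.01,0,0]],"turn":[0,0]}' && python3 n.py && python3 -m crank '{"travel":[[0.01,0,0],[0.01,0,0]],"turn":[0,0]}' && python3 n.py
```

```text
clock: 5.82
tcp_pos: [0.5677, -0.2466, 0.0561]
orientation: [0.003, 0.64, 0.768, -0.002]
wrist_force: [-3.8, -6.8, 2.2]
finger_gap: 0.0148
NEEDLE 1.382 mark 1.529 [ 0.55653 -0.19407  0.046  ]False
```

```bash
sed -i 's/sys.exit(.*/sys.exit(int(a["needle"]>1.53))/' n.py
python3 -m crank '{"travel":[[0.02,0,0],[0.02,0,0]],"turn":[0,0]}' && python3 n.py && python3 -m crank '{"travel":[[0.02,0,0],[0.02,0,0]],"turn":[0,0]}' && python3 n.py && python3 -m crank '{"travel":[[0.01,0,0],[0.01,0,0]],"turn":[0,0]}' && python3 n.py && python3 -m crank '{"travel":[[0.01,0,0],[0.01,0,0]],"turn":[0,0]}' && python3 n.py && python3 -m crank '{"travel":[[0.01,0,0],[0.01,0,0]],"turn":[0,0]}' && python3 n.py
```

```text
clock: 6.03
tcp_pos: [0.5677, -0.2465, 0.0561]
orientation: [0.003, 0.64, 0.768, -0.002]
wrist_force: [-4.2, -8.5, 1.4]
finger_gap: 0.0147
NEEDLE 1.373 mark 1.531 [ 0.55666 -0.19404  0.046  ]
clock: 6.25
tcp_pos: [0.5678, -0.2466, 0.0561]
orientation: [0.004, 0.641, 0.768, -0.003]
wrist_force: [-3.6, -10.3, 0.7]
finger_gap: 0.0149
NEEDLE 1.378 mark 1.520 [ 0.55657 -0.19412  0.046  ]
clock: 6.47
tcp_pos: [0.5677, -0.2465, 0.0561]
orientation: [0.004, 0.641, 0.768, -0.003]
wrist_force: [-3.2, -11.7, 0.7]
finger_gap: 0.0146
NEEDLE 1.380 mark 1.522 [ 0.55657 -0.19411  0.046  ]
clock: 6.68
tcp_pos: [0.5677, -0.2465, 0.0561]
orientation: [0.004, 0.641, 0.768, -0.003]
wrist_force: [-3.4, -12.6, -1.1]
finger_gap: 0.0146
NEEDLE 1.378 mark 1.525 [ 0.55652 -0.19408  0.046  ]
clock: 6.9
tcp_pos: [0.5677, -0.2464, 0.0562]
orientation: [0.004, 0.641, 0.768, -0.003]
wrist_force: [-2.1, -13.5, -0.6]
finger_gap: 0.0149
NEEDLE 1.415 mark 1.535 [ 0.55655 -0.19404  0.046  ]
```

```bash
python3 -m crank '{"travel":[[0.01,0,0],[0.01,0,0]],"turn":[0,0]}' && python3 n.py && python3 -m crank '{"travel":[[0.01,0,0],[0.01,0,0]],"turn":[0,0]}' && python3 n.py && python3 -m crank '{"travel":[[0.006,0,0],[0.006,0,0]],"turn":[0,0]}' && python3 n.py
python3 - <<'E'
from h import *
w=snap("wrist"); cv2.imwrite("pics/w4c.png",cv2.resize(w["image"][0:240,200:440,::-1],None,fx=2.5,fy=2.5))
E
```

```text
clock: 7.12
tcp_pos: [0.5677, -0.2462, 0.0562]
orientation: [0.004, 0.641, 0.768, -0.003]
wrist_force: [-3.8, -13.7, -1.2]
finger_gap: 0.0149
NEEDLE 1.515 mark 1.567 [ 0.55649 -0.19362  0.046  ]
clock: 7.33
tcp_pos: [0.5676, -0.2458, 0.0561]
orientation: [0.004, 0.641, 0.768, -0.003]
wrist_force: [-3.9, -14.6, -1.0]
finger_gap: 0.0148
NEEDLE 1.639 mark 1.587 [ 0.5564 -0.1934  0.046 ]
```

View pics/w4c.png

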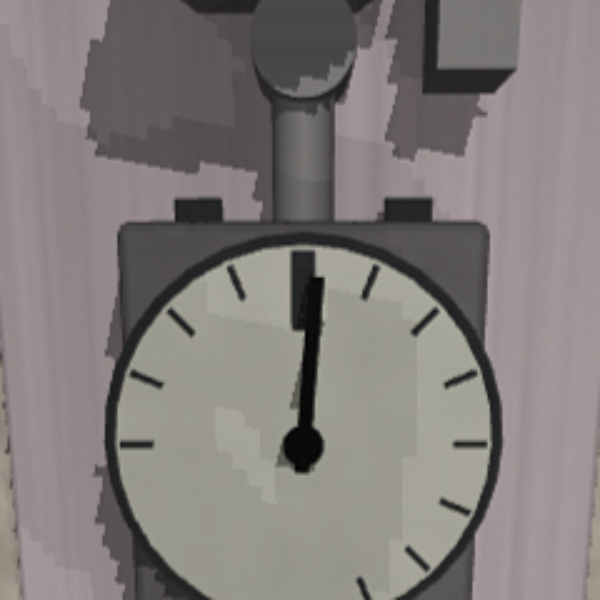

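```bash
sed -i 's/sys.exit(.*/sys.exit(int(a["needle"]<1.585))/' n.py
python3 -m crank '{"travel":[[-0.08,0,0],[-0.16,0,0],[-0.16,0,0]],"turn":[0,0,0]}';python3 n.py && python3 -m crank '{"travel":[[-0.006,0,0],[-0.006,0,0]],"turn":[0,0]}' && python3 n.py && python3 -m crank '{"travel":[[-0.006,0,0],[-0.006,0,0]],"turn":[0,0]}' && python3 n.py && python3 -m crank '{"travel":[[-0.006,0,0],[-0.006,0,0]],"turn":[0,0]}' && python3 n.py && python3 -m crank '{"travel":[[-0.006,0,0],[-0.006,0,0]],"turn":[0,0]}' && python3 n.py && python3 -m crank '{"travel":[[-0.006,0,0],[-0.006,0,0]],"turn":[0,0]}' && python3 n.py
```

```text
clock: 7.68
tcp_pos: [0.5677, -0.2466, 0.056]
orientation: [0.001, 0.64, 0.769, 0.0]
wrist_force: [-5.5, 1.9, 7.1]
finger_gap: 0.0148
NEEDLE 1.335 mark 1.516 [ 0.55661 -0.19428  0.046  ]
```

```bash
sed -i 's/sys.exit(.*/sys.exit(int(a["needle"]>float(sys.argv[1])))/' n.py
python3 -m crank '{"travel":[[0.03,0,0],[0.06,0,0],[0.09,0,0],[0.12,0,0],[0.13,0,0]],"turn":[0,0,0,0,0]}';python3 n.py 1.4 && python3 -m crank '{"travel":[[0.01,0,0],[0.01,0,0]],"turn":[0,0]}' && python3 n.py 1.4 && python3 -m crank '{"travel":[[0.01,0,0],[0.01,0,0]],"turn":[0,0]}' && python3 n.py 1.4 && python3 -m crank '{"travel":[[0.01,0,0],[0.01,0,0]],"turn":[0,0]}' && python3 n.py 1.4 && python3 -m crank '{"travel":[[0.01,0,0],[0.01,0,0]],"turn":[0,0]}' && python3 n.py 1.4
echo FINE;python3 -m crank '{"travel":[[0.004,0,0],[0.004,0,0]],"turn":[0,0]}' && python3 n.py 1.53 && python3 -m crank '{"travel":[[0.004,0,0],[0.004,0,0]],"turn":[0,0]}' && python3 n.py 1.53 && python3 -m crank '{"travel":[[0.004,0,0],[0.004,0,0]],"turn":[0,0]}' && python3 n.py 1.53 && python3 -m crank '{"travel":[[0.004,0,0],[0.004,0,0]],"turn":[0,0]}' && python3 n.py 1.53
```

```text
clock: 8.15
tcp_pos: [0.5677, -0.2465, 0.0561]
orientation: [0.004, 0.641, 0.768, -0.003]
wrist_force: [-2.2, -14.0, -0.9]
finger_gap: 0.0145
NEEDLE 1.389 mark 1.512 [ 0.55657 -0.19411  0.046  ]
clock: 8.37
tcp_pos: [0.5677, -0.2464, 0.0561]
orientation: [0.004, 0.641, 0.768, -0.003]
wrist_force: [-3.7, -14.0, -0.3]
finger_gap: 0.0142
NEEDLE 1.430 mark 1.535 [ 0.55651 -0.19398  0.046  ]
FINE
clock: 8.58
tcp_pos: [0.5677, -0.2463, 0.0561]
orientation: [0.004, 0.641, 0.768, -0.003]
wrist_force: [-4.0, -14.5, -1.2]
finger_gap: 0.0145
NEEDLE 1.434 mark 1.540 [ 0.55653 -0.19391  0.046  ]
clock: 8.8
tcp_pos: [0.5677, -0.2463, 0.0562]
orientation: [0.004, 0.641, 0.768, -0.003]
wrist_force: [-3.8, -13.5, 0.2]
finger_gap: 0.0149
NEEDLE 1.466 mark 1.549 [ 0.55653 -0.19392  0.046  ]
clock: 9.02
tcp_pos: [0.5677, -0.2461, 0.0561]
orientation: [0.004, 0.641, 0.768, -0.003]
wrist_force: [-3.9, -14.5, -0.1]
finger_gap: 0.015
NEEDLE 1.509 mark 1.561 [ 0.5566  -0.19379  0.046  ]
clock: 9.23
tcp_pos: [0.5676, -0.246, 0.0562]
orientation: [0.004, 0.641, 0.768, -0.003]
wrist_force: [-3.5, -14.8, -0.3]
finger_gap: 0.0149
NEEDLE 1.571 mark 1.570 [ 0.55643 -0.19355  0.046  ]
```

```bash
python3 -m crank '{"travel":[[-0.02,0,0],[-0.04,0,0],[-0.06,0,0],[-0.08,0,0],[-0.09,0,0]],"turn":[0,0,0,0,0]}';python3 n.py 1.5 
python3 -m crank '{"travel":[[0,0,0],[0,0,0],[0,0,0],[0,0,0]],"turn":[0,0,0,0]}' 45; python3 n.py 1.5
python3 -m crank '{"travel":[[0,0,-0.5],[0,0,-1.25],[0,0,-2],[0,0,-2]],"turn":[0,0,0,0]}'; python3 n.py 1.5
python3 - <<'E'
from h import *
snap("wrist","w5")
E
```

```text
clock: 9.7
tcp_pos: [0.5676, -0.246, 0.0561]
orientation: [0.002, 0.64, 0.768, -0.001]
wrist_force: [-3.4, -3.2, 4.5]
finger_gap: 0.0147
NEEDLE 1.570 mark 1.568 [ 0.55648 -0.19365  0.046  ]
clock: 10.08
tcp_pos: [0.5678, -0.2436, 0.054]
orientation: [0.001, 0.639, 0.769, 0.0]
wrist_force: [0.5, 0.1, 0.8]
finger_gap: 0.0452
NEEDLE 1.574 mark 1.574 [ 0.55643 -0.1936   0.046  ]
clock: 10.47
tcp_pos: [0.5705, -0.2451, 0.1398]
orientation: [0.005, 0.639, 0.769, 0.001]
wrist_force: [0.9, -0.3, 1.1]
finger_gap: 0.0451
NEEDLE 1.567 mark 1.571 [ 0.55657 -0.19422  0.046  ]
```

View pics/w5.png

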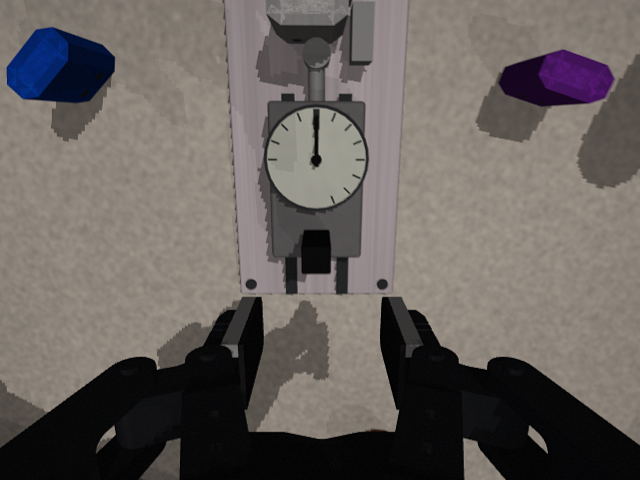

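```bash
python3 -m crank '{"travel":[[1,0,0],[2,-0.1,0],[3,-0.12,0],[3.18,-0.12,0],[3.18,-0.12,0]],"turn":[0,0,0,0,0]}' 75
python3 - <<'E'
from h import *
snap("wrist","w6")
print(get_state()["tcp_pos"])
E
```

```text
clock: 10.98
tcp_pos: [0.5377, -0.1164, 0.1321]
orientation: [-0.002, 0.638, 0.77, -0.0]
wrist_force: [0.1, -0.4, 0.3]
finger_gap: 0.0751
[ 0.53878426 -0.11820884  0.13245037]
```

View pics/w6.png

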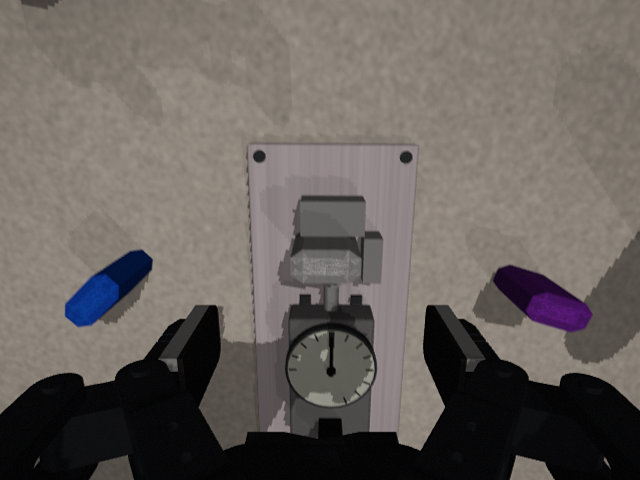

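```bash
python3 - <<'E'
from h import *
np.set_printoptions(precision=4,suppress=True)
w=snap("wrist")
O=np.array([.5537,-.1695,0]);a=np.radians(10.5);G=np.array([[np.cos(a),np.sin(a),0],[-np.sin(a),np.cos(a),0],[0,0,1]])
f=lambda uv,z:(ray(w,uv,z)-O)@G.T*1e3
print("master L,R",f([[290,272],[362,272],[326,256],[326,283]],.06))
print("screws",f([[259,156],[406,157]],.01),"stop top L, R",f([[362,262],[382,262]],.03),"anvil top",f([[302,197],[365,197],[300,236],[363,236]],.032),"dial",f([[331,371]],.046))
s=get_state();print("tcp",((s["tcp_pos"]-O)@G.T*1e3), w["R"][0])
cv2.imwrite("pics/m.png",cv2.resize(w["image"][180:300,250:400,::-1],None,fx=5,fy=5,interpolation=cv2.INTER_CUBIC))
E
```

```text
master L,R [[-24.7551  43.7677  60.    ]
 [ 16.0143  43.8564  60.    ]
 [ -4.4117  53.3555  60.    ]
 [ -4.3353  37.1178  60.    ]]
screws [[-47.2426 104.2941  10.    ]
 [ 47.2042 103.816   10.    ]] stop top L, R [[18.9775 39.3685 30.    ]
 [31.7797 39.3957 30.    ]] anvil top [[-18.8371  81.6715  32.    ]
 [ 19.3407  81.7403  32.    ]
 [-20.3801  57.1298  32.    ]
 [ 18.879   57.208   32.    ]] dial [[ -0.6358 -30.1719  46.    ]]
tcp [ -4.9404  51.8356 132.6651] [ 0.983   0.1837 -0.0019]
```

View pics/m.png

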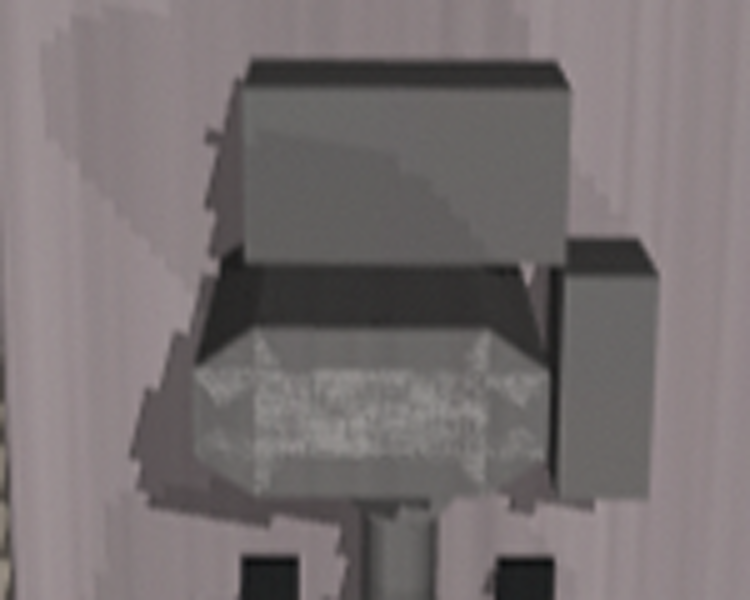

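```bash
python3 -m crank '{"travel":[[-0.03,-0.01,0.8],[-0.06,-0.01,1.6],[-0.06,-0.01,2.2],[-0.06,-0.01,2.39],[-0.06,-0.01,2.39]],"turn":[0,0,0,0,0]}' 75
python3 -m crank '{"travel":[[0,0,0],[0,0,0],[0,0,0],[0,0,0],[0,0,0]],"turn":[0,0,0,0,0]}' 0 35
```

```text
clock: 11.5
tcp_pos: [0.5377, -0.1226, 0.0351]
orientation: [-0.002, 0.64, 0.768, -0.001]
wrist_force: [1.3, 0.3, 0.3]
finger_gap: 0.0749
clock: 11.92
tcp_pos: [0.5409, -0.1228, 0.0396]
orientation: [0.002, 0.64, 0.769, 0.0]
wrist_force: [-1.6, -1.7, 6.1]
finger_gap: 0.0392
```

```bash
python3 -m crank '{"travel":[[0,0,-0.3],[0,0,-0.8],[0,0,-1.6],[0,0,-2.4],[0,0,-2.4]],"turn":[0,0,0,0,0]}'
python3 n.py 1.5
python3 -m crank '{"travel":[[0.8,0.1,0],[1.6,0.3,0],[2.4,0.5,0],[3.2,0.6,0],[3.6,0.6,0]],"turn":[0,0,0,0,0]}'
python3 -m crank '{"travel":[[0.8,0.1,0],[1.6,0.2,0],[2.4,0.3,0],[2.92,0.37,0],[2.92,0.37,0]],"turn":[0.08,0.16,0.24,0.323,0.323]}'
python3 - <<'E'
from h import *
snap("wrist","w7"); snap("side","d7"); print(get_state()["tcp_pos"],get_state()["finger_gap"])
E
```

```text
clock: 12.33
tcp_pos: [0.5429, -0.1229, 0.1401]
orientation: [0.005, 0.639, 0.769, 0.002]
wrist_force: [1.6, -0.3, -2.0]
finger_gap: 0.0392
clock: 12.8
tcp_pos: [0.5353, 0.0276, 0.1321]
orientation: [-0.002, 0.639, 0.77, -0.0]
wrist_force: [-0.9, -0.7, -3.0]
finger_gap: 0.0388
clock: 13.22
tcp_pos: [0.5283, 0.1455, 0.1321]
orientation: [-0.001, 0.754, 0.657, -0.001]
wrist_force: [0.1, -0.1, -2.8]
finger_gap: 0.0393
[0.5288774  0.14240041 0.13227822] 0.039021081062846415Traceback (most recent call last):
  File "n.py", line 2, in <module>
    a=needle(snap("wrist"));print("NEEDLE %.3f mark %.3f"%(a["needle"],a["mark"]),a["ctr"].round(5))
  File "h.py", line 22, in needle
    k=max(cv2.findContours(m,cv2.RETR_EXTERNAL,cv2.CHAIN_APPROX_NONE)[0],key=cv2.contourArea)
ValueError: max() iterable argument is empty
```

View pics/w7.png

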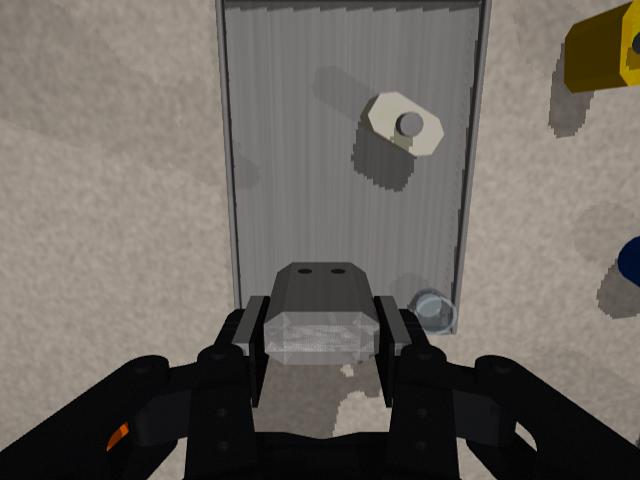

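```bash
cat > b.py <<'E'
from h import *
np.set_printoptions(precision=4,suppress=True)
def blank(w,box,th=120,z=.054):
    r0,r1,c0,c1=box;g=w["image"][r0:r1,c0:c1]
    m=(g.min(2)>th).astype(np.uint8); m=cv2.morphologyEx(m,cv2.MORPH_OPEN,np.ones((3,3),np.uint8))
    k=np.vstack([c for c in cv2.findContours(m,cv2.RETR_EXTERNAL,cv2.CHAIN_APPROX_NONE)[0] if cv2.contourArea(c)>60]); k=cv2.convexHull(k)[:,0]+[c0,r0]
    P=(ray(w,k,z)[:,:2]*1e3).astype(np.float32); return k,cv2.minAreaRect(P)
E
python3 - <<'E'
from b import *
w=snap("wrist")
g=w["image"];print(g[60:170:6,375].min(1),g[60:170:6,430].min(1), g[124,400:420:4].tolist())
for th in (100,120,140): print(th,blank(w,(60,190,340,470),th)[1])
print("stub",ray(w,[[410,124]],.068),"tray L",ray(w,[[220,5],[236,280]],.012),"R",ray(w,[[489,5],[457,333]],.012))
print(w["R"][0],get_state()["tcp_pos"])
E
```

```text
[117 119 119 119 118  61 158 158 159 155 159  59  72  72  72  72  73  72
  73] [116 115 116 115 115 114 115 113 156 156 162 154 155 155 157 111 112 112
 113] [[72, 71, 70], [117, 114, 113], [116, 114, 113], [115, 112, 110], [115, 113, 111]]
100 ((578.95263671875, 204.97792053222656), (65.0024642944336, 66.6214828491211), 82.1519546508789)
120 ((580.4937133789062, 209.85562133789062), (22.24468231201172, 40.293521881103516), 51.706298828125)
140 ((580.391357421875, 209.8638153076172), (21.703330993652344, 39.71453857421875), 51.714473724365234)
stub [[0.58   0.2066 0.068 ]] tray L [[0.4879 0.2856 0.012 ]
 [0.4636 0.117  0.012 ]] R [[0.6415 0.2643 0.012 ]
 [0.6142 0.0548 0.012 ]]
[ 0.9906 -0.1369 -0.0024] [0.5292 0.1416 0.1325]
```

```bash
python3 -m crank '{"travel":[[0.02,0.03,0.8],[0.02,0.03,1.6],[0.02,0.03,2.2],[0.02,0.03,2.45],[0.02,0.03,2.45]],"turn":[0,0,0,0,0]}'
python3 -m crank '{"travel":[[0,0,0.02],[0,0,0.04],[0,0,0.05]],"turn":[0,0,0]}'
python3 -m crank '{"travel":[[0,0,0.02],[0,0,0.03],[0,0,0.03]],"turn":[0,0,0]}'
```

```text
clock: 13.78
tcp_pos: [0.5296, 0.1408, 0.0341]
orientation: [-0.001, 0.755, 0.655, -0.002]
wrist_force: [-0.8, -0.1, -2.3]
finger_gap: 0.0389
clock: 14.03
tcp_pos: [0.5322, 0.1418, 0.0342]
orientation: [0.0, 0.755, 0.656, 0.0]
wrist_force: [-0.7, -0.3, -2.1]
finger_gap: 0.0387
clock: 14.28
tcp_pos: [0.5316, 0.1423, 0.0327]
orientation: [0.0, 0.755, 0.656, 0.0]
wrist_force: [-0.1, -0.1, -2.9]
finger_gap: 0.0393
```

```bash
python3 -m crank '{"travel":[[0,0,0.03],[0,0,0.03]],"turn":[0,0]}'
python3 -m crank '{"travel":[[0,0,0.03],[0,0,0.03]],"turn":[0,0]}'
```

```text
clock: 14.45
tcp_pos: [0.5316, 0.1423, 0.0325]
orientation: [0.0, 0.755, 0.656, 0.0]
wrist_force: [-2.9, -1.7, 6.4]
finger_gap: 0.0389
clock: 14.62
tcp_pos: [0.5317, 0.1424, 0.0325]
orientation: [0.0, 0.755, 0.656, 0.001]
wrist_force: [-4.8, -1.5, 14.9]
finger_gap: 0.0388
```

```bash
python3 -m crank '{"travel":[[0,0,-0.03],[0,0,-0.045]],"turn":[0,0]}'
python3 -m crank '{"travel":[[0,0,0],[0,0,0],[0,0,0],[0,0,0]],"turn":[0,0,0,0]}' 62
python3 -m crank '{"travel":[[0,0,-0.5],[0,0,-1.2],[0,0,-2],[0,0,-2.5],[0,0,-2.5]],"turn":[0,0,0,0,0]}'
python3 - <<'E'
from b import *
w=snap("wrist","w8");print(get_state()["tcp_pos"],get_state()["wrist_force"])
print(blank(w,(60,190,340,470))[1])
E
```

```text
clock: 14.78
tcp_pos: [0.5318, 0.1424, 0.0326]
orientation: [0.0, 0.755, 0.656, 0.001]
wrist_force: [-0.6, 0.8, -1.3]
finger_gap: 0.0392
clock: 15.12
tcp_pos: [0.5316, 0.1423, 0.0318]
orientation: [0.0, 0.755, 0.656, 0.0]
wrist_force: [0.4, 0.3, 0.7]
finger_gap: 0.0619
clock: 15.53
tcp_pos: [0.5346, 0.1427, 0.1368]
orientation: [0.002, 0.755, 0.656, 0.003]
wrist_force: [0.7, -0.2, 0.8]
finger_gap: 0.0619
[0.5335 0.1425 0.1345] [ 0.2084 -0.7364 -0.1819]
((591.369384765625, 200.5281524658203), (65.56616973876953, 61.47675704956055), 87.82134246826172)
```

```bash
python3 -m crank '{"travel":[[0.5,0.3,0],[1,0.6,0],[1.5,0.9,0],[1.83,0.96,0],[1.83,0.96,0]],"turn":[0.12,0.24,0.36,0.48,0.531]}' 72
python3 -m crank '{"travel":[[0,0,0],[0,0,0]],"turn":[0.04,0.04]}'
python3 - <<'E'
from b import *
w=snap("wrist","w9");print(get_state()["tcp_pos"],np.degrees(np.arctan2(w["R"][0,1],w["R"][0,0])))
print(blank(w,(180,420,250,390),130))
E
```

```text
clock: 16.0
tcp_pos: [0.5801, 0.2115, 0.1298]
orientation: [-0.0, 0.901, 0.433, -0.001]
wrist_force: [0.3, -0.1, -0.9]
finger_gap: 0.0717
clock: 16.17
tcp_pos: [0.5788, 0.2096, 0.1299]
orientation: [-0.0, 0.909, 0.417, -0.001]
wrist_force: [-0.4, -0.2, 0.4]
finger_gap: 0.072
[0.5788 0.2094 0.1302] -40.79918033616359
(array([[347, 231],
       [358, 238],
       [359, 239],
       [359, 259],
       [355, 262],
       [348, 267],
       [308, 269],
       [302, 269],
       [300, 268],
       [295, 265],
       [292, 263],
       [290, 261],
       [289, 250],
       [289, 242],
       [291, 240],
       [296, 236],
       [300, 233],
       [321, 232],
       [343, 231]]), ((579.9479370117188, 210.0622100830078), (21.607532501220703, 39.719932556152344), 52.04098129272461))
```

View pics/w9.png

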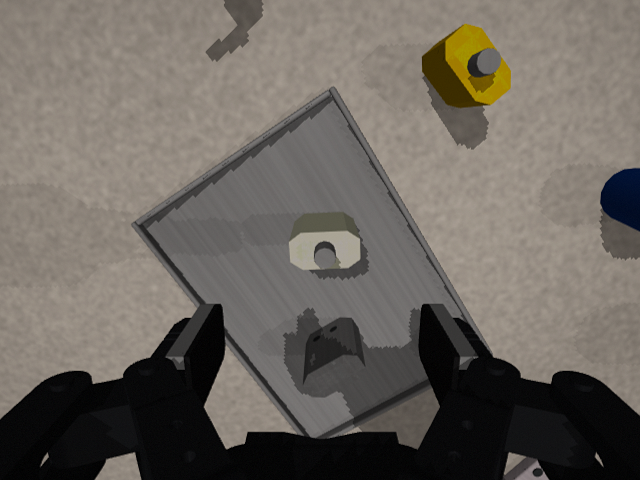

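```bash
python3 -m crank '{"travel":[[0.03,0.01,0.8],[0.03,0.01,1.6],[0.03,0.01,2.2],[0.03,0.01,2.46],[0.03,0.01,2.46]],"turn":[-0.048,-0.048,-0.048,-0.048,-0.048]}'
python3 -m crank '{"travel":[[0,0,0],[0,0,0],[0,0,0],[0,0,0],[0,0,0]],"turn":[0,0,0,0,0]}' 0 40
python3 -m crank '{"travel":[[0,0,-0.3],[0,0,-0.8],[0,0,-1.6],[0,0,-2.4],[0,0,-2.4]],"turn":[0,0,0,0,0]}'
python3 - <<'E'
from b import *
w=snap("wrist","w10");s=get_state();print(s["tcp_pos"],s["finger_gap"],s["wrist_force"],s["joint_pos"][5],np.degrees(np.arctan2(w["R"][0,1],w["R"][0,0])))
E
```

```text
clock: 16.63
tcp_pos: [0.5779, 0.2092, 0.03]
orientation: [-0.001, 0.899, 0.439, -0.003]
wrist_force: [-0.9, -0.3, -0.1]
finger_gap: 0.072
clock: 17.05
tcp_pos: [0.5825, 0.2104, 0.0357]
orientation: [0.001, 0.899, 0.439, 0.002]
wrist_force: [-0.1, 0.4, 6.8]
finger_gap: 0.0391
clock: 17.47
tcp_pos: [0.5844, 0.211, 0.1367]
orientation: [0.001, 0.899, 0.439, 0.005]
wrist_force: [0.9, -0.3, -0.5]
finger_gap: 0.0392
[0.5835 0.2107 0.134 ] 0.03879051976181575 [-0.0585  0.3967 -1.7949] 2.450914616767028 -38.016768314574925
```

```bash
python3 -m crank '{"travel":[[-0.6,0.3,0],[-1.5,0.7,0],[-2.4,1.15,0],[-3.2,1.55,0],[-3.9,1.9,0]],"turn":[0,0,0,0,0]}'
python3 -m crank '{"travel":[[-0.8,0.4,0],[-1.6,0.8,0],[-2.4,1.2,0],[-3.2,1.6,0],[-3.89,1.89,0]],"turn":[-0.11,-0.22,-0.33,-0.44,-0.55]}'
python3 -m crank '{"travel":[[0,0,0],[0,0,0],[0,0,0],[0,0,0]],"turn":[-0.11,-0.22,-0.297,-0.297]}'
python3 - <<'E'
from b import *
w=snap("wrist","w11");s=get_state()
O=np.array([.5537,-.1695,0]);print((s["tcp_pos"]-O)@np.array([[.9833,.1822,0],[-.1822,.9833,0],[0,0,1]]).T,s["finger_gap"],np.degrees(np.arctan2(w["R"][0,1],w["R"][0,0])))
try:
    print(needle(w,(200,480,170,600)))
except Exception as e: print(e)
E
```

```text
clock: 17.93
tcp_pos: [0.5428, 0.0385, 0.1282]
orientation: [-0.0, 0.899, 0.438, -0.001]
wrist_force: [0.5, 0.1, -2.0]
finger_gap: 0.0389
clock: 18.35
tcp_pos: [0.5072, -0.1308, 0.1284]
orientation: [-0.0, 0.744, 0.668, -0.0]
wrist_force: [0.2, -1.1, -1.8]
finger_gap: 0.0388
clock: 18.68
tcp_pos: [0.5074, -0.1289, 0.1284]
orientation: [-0.001, 0.639, 0.769, -0.0]
wrist_force: [-1.2, -0.1, -1.6]
finger_gap: 0.039
[-0.0379  0.0485  0.1285] 0.039029059373999364 10.557650908426705
{'ctr': array([ 0.5224, -0.1926,  0.046 ]), 'ax': (96.77691650390625, 131.49771118164062), 'n': 125, 'needle': np.float64(0.3707878435764207), 'mark': np.float64(nan), 'gx': np.float64(0.18426576962821634)}
```

```bash
python3 -m crank '{"travel":[[0,0,0.5],[0,0,1.1],[0,0,1.6],[0,0,1.6]],"turn":[0,0,0,0]}'
cat > g.py <<'E'
from b import *
O=np.array([.5537,-.1695,0]);a=np.radians(10.5);G=np.array([[np.cos(a),np.sin(a),0],[-np.sin(a),np.cos(a),0],[0,0,1]])
def gz(w,uv,z): return (ray(w,uv,z)-O)@G.T*1e3
def gblank(w,box,z,th=130):
    k,_=blank(w,box,th,z); P=gz(w,k,z)[:,:2].astype(np.float32); r=cv2.minAreaRect(P); return r,P.min(0),P.max(0)
E
python3 - <<'E'
from g import *
np.set_printoptions(precision=2,suppress=True)
w=snap("wrist","w12");s=get_state()
print("tcp",(s["tcp_pos"]-O)@G.T*1e3)
print(gblank(w,(180,440,240,400),.086))
# anvil far edge & left edge: expected pixels
E2=lambda x,y,z:proj(w,(np.array([[x,y,z]])/1e3)@G+O)[0]
for p in [(-20,82,32),(20,82,32),(-20,60,32),(20,60,32),(20,58,30),(-47.5,104,10),(47.5,104,10),(0,-30,46)]: print(p,E2(*p))
cv2.imwrite("pics/c12.png",cv2.resize(w["image"][60:460,240:560,::-1],None,fx=1.5,fy=1.5,interpolation=cv2.INTER_CUBIC))
E
```

```text
clock: 19.07
tcp_pos: [0.5051, -0.1272, 0.0613]
orientation: [-0.004, 0.64, 0.769, -0.001]
wrist_force: [-1.3, 0.1, -2.5]
finger_gap: 0.0394
tcp [-39.16  49.89  63.23]
(((-42.149269104003906, 60.84928512573242), (90.67295837402344, 50.08232498168945), 89.95736694335938), array([-67.18,  15.51], dtype=float32), array([-17.1 , 106.19], dtype=float32))
(-20, 82, 32) [371.3  219.25]
(20, 82, 32) [463.37 219.24]
(-20, 60, 32) [369.7  266.88]
(20, 60, 32) [458.66 266.95]
(20, 58, 30) [456.85 269.6 ]
(-47.5, 104, 10) [309.46 163.37]
(47.5, 104, 10) [510.98 163.16]
(0, -30, 46) [408.65 453.87]
```

View pics/c12.png

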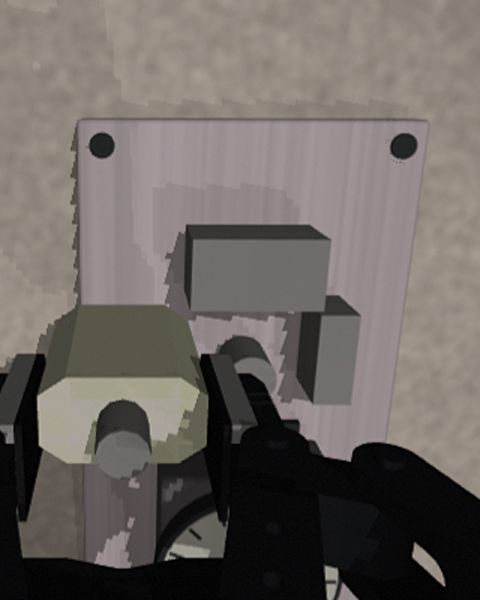

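```bash
python3 - <<'E'
from g import *
np.set_printoptions(precision=2,suppress=True)
w=snap("wrist","w13")
for z in (.084,.086,.088): print(z,gz(w,[[322,368.7],[322,312],[265.3,345],[378.7,345]],z)[:,:2])
print("anvil near",gz(w,[[368,266.7],[456.7,268]],.032),"far",gz(w,[[368,218.7],[459.3,220]],.032))
print("tcp",(get_state()["tcp_pos"]-O)@G.T*1e3)
# whole-image shift between w12 and now
p=cv2.imread("pics/w12.png",0)[60:230,240:560].astype(np.float32);q=cv2.imread("pics/w13.png",0)[60:230,240:560].astype(np.float32)
print(cv2.phaseCorrelate(p,q))
E
```

```text
0.084 [[-40.38  40.04]
 [-40.36  61.56]
 [-59.64  49.23]
 [-21.14  49.3 ]]
0.086 [[-40.37  41.37]
 [-40.36  62.54]
 [-59.31  50.41]
 [-21.45  50.48]]
0.088 [[-40.36  42.7 ]
 [-40.35  63.52]
 [-58.99  51.59]
 [-21.76  51.66]]
anvil near [[-19.6   58.78  32.  ]
 [ 20.81  58.18  32.  ]] far [[-20.3   81.2   32.  ]
 [ 19.88  80.61  32.  ]]
tcp [-37.9   49.05  64.81]
((-1.597860466530392, -1.1627309031274962), 0.8270023555225796)
```

```bash
python3 -m crank '{"travel":[[-0.07,0,0],[-0.07,0,0.3],[-0.07,0,0.5],[-0.07,0,0.55],[-0.07,0,0.55]],"turn":[0.005,0.005,0.005,0.005,0.005]}'
python3 -m crank '{"travel":[[0,0,0.03],[0,0,0.05],[0,0,0.05]],"turn":[0,0,0]}'
python3 -m crank '{"travel":[[0,0,0.03],[0,0,0.03]],"turn":[0,0]}'
```

```text
clock: 19.58
tcp_pos: [0.5087, -0.1315, 0.0435]
orientation: [-0.0, 0.641, 0.767, -0.0]
wrist_force: [-0.3, -0.2, -2.5]
finger_gap: 0.0387
clock: 19.83
tcp_pos: [0.5092, -0.1317, 0.0418]
orientation: [0.0, 0.641, 0.767, 0.0]
wrist_force: [-0.1, 0.5, -2.7]
finger_gap: 0.0392
clock: 20.0
tcp_pos: [0.5093, -0.1318, 0.0417]
orientation: [0.001, 0.641, 0.767, 0.0]
wrist_force: [-2.3, 0.1, 7.7]
finger_gap: 0.039
```

```bash
python3 -m crank '{"travel":[[0,0,-0.025],[0,0,-0.025]],"turn":[0,0]}'
python3 -m crank '{"travel":[[0,0.08,0],[0,0.16,0],[0,0.2,0],[0,0.2,0]],"turn":[0,0,0,0]}'
python3 - <<'E'
from g import *
np.set_printoptions(precision=2,suppress=True)
w=snap("wrist","w14");s=get_state();print("tcp",(s["tcp_pos"]-O)@G.T*1e3, G@s["wrist_force"])
g=w["image"]
E2=lambda x,y,z:proj(w,(np.array([[x,y,z]])/1e3)@G+O)[0]
print([E2(*p).round() for p in [(-50,49,60),(-10,49,60),(-30,38,60),(-30,60,60),(-20,60,32),(20,60,32)]])
print(w["image"][240:400:3,305].min(1).tolist()); print(w["image"][345,240:420:3].min(1).tolist())
E
```

```text
clock: 20.17
tcp_pos: [0.5093, -0.1317, 0.0418]
orientation: [0.0, 0.641, 0.767, 0.0]
wrist_force: [0.4, 0.6, -2.0]
finger_gap: 0.039
clock: 20.5
tcp_pos: [0.5174, -0.1303, 0.0417]
orientation: [0.0, 0.641, 0.768, -0.0]
wrist_force: [-2.0, -0.8, 6.6]
finger_gap: 0.0388
tcp [-28.57  45.11  41.71] [-2.86 -1.05  6.56]
[array([263., 330.]), array([380., 329.]), array([322., 358.]), array([321., 300.]), array([346., 271.]), array([446., 270.])]
[134, 135, 134, 134, 135, 133, 133, 135, 70, 73, 72, 72, 72, 73, 72, 73, 71, 73, 72, 72, 72, 73, 72, 72, 119, 137, 137, 138, 136, 151, 155, 152, 155, 35, 29, 34, 36, 32, 40, 82, 111, 106, 109, 94, 79, 78, 77, 78, 79, 77, 78, 77, 77, 77]
[109, 106, 106, 10, 18, 1, 6, 4, 14, 148, 145, 145, 147, 147, 147, 157, 153, 154, 159, 141, 161, 140, 36, 41, 32, 43, 48, 50, 51, 48, 52, 49, 48, 81, 152, 150, 158, 155, 142, 76, 78, 79, 81, 81, 80, 82, 14, 3, 2, 3, 15, 14, 104, 59, 61, 46, 6, 3, 3, 5]
```

```bash
cat > f.py <<'E'
from g import *
np.set_printoptions(precision=2,suppress=True)
import sys
s=get_state();f=G@s["wrist_force"];print("G tcp",((s["tcp_pos"]-O)@G.T*1e3),"F",f,"clk",s["clock"])
if len(sys.argv)>2: sys.exit(int(f[int(sys.argv[1])]<-float(sys.argv[2])))
E
python3 -m crank '{"travel":[[0.03,0,-0.012],[0.06,0,-0.012]],"turn":[0,0]}' >/dev/null; python3 f.py 1 2.5 &&
python3 -m crank '{"travel":[[0.02,0,0],[0.02,0,0]],"turn":[0,0]}' >/dev/null && python3 f.py 1 2.5 && python3 -m crank '{"travel":[[0.02,0,0],[0.02,0,0]],"turn":[0,0]}' >/dev/null && python3 f.py 1 2.5 && python3 -m crank '{"travel":[[0.02,0,0],[0.02,0,0]],"turn":[0,0]}' >/dev/null && python3 f.py 1 2.5 && python3 -m crank '{"travel":[[0.02,0,0],[0.02,0,0]],"turn":[0,0]}' >/dev/null && python3 f.py 1 2.5
```

```text
G tcp [-28.42  47.59  41.74] F [ 0.56 -0.86  0.86] clk 20.7167
G tcp [-28.58  48.66  41.74] F [ 1.24 -1.45  0.96] clk 20.8833
G tcp [-28.88  49.51  41.75] F [ 1.1  -0.9  -0.36] clk 21.05
G tcp [-28.88  49.74  41.79] F [ 0.84 -2.42 -1.01] clk 21.2167
G tcp [-28.88  49.98  41.87] F [ 0.25 -5.76 -1.77] clk 21.3833
```

```bash
python3 -m crank '{"travel":[[-0.06,0,0],[-0.06,0,0]],"turn":[0,0]}' >/dev/null; python3 f.py
python3 -m crank '{"travel":[[0,0.06,0],[0,0.12,0],[0,0.18,0]],"turn":[0,0,0]}' >/dev/null; python3 f.py 0 8 &&
python3 -m crank '{"travel":[[0,0.06,0],[0,0.12,0],[0,0.12,0]],"turn":[0,0,0]}' >/dev/null && python3 f.py 0 8 && python3 -m crank '{"travel":[[0,0.06,0],[0,0.12,0],[0,0.12,0]],"turn":[0,0,0]}' >/dev/null && python3 f.py 0 8
```

```text
G tcp [-29.18  48.97  41.73] F [ 0.19 -0.64 -0.46] clk 21.55
G tcp [-23.55  49.26  41.72] F [-9.33  1.59 10.32] clk 21.8
```

```bash
python3 -m crank '{"travel":[[0,0,-0.03],[0,0,-0.03]],"turn":[0,0]}' >/dev/null; python3 f.py
python3 - <<'E'
from g import *
w=snap("wrist","w15")
# nose/dial visible? report needle pixels through scene cam too
s=snap("scene","s15"); print(proj(s,(np.array([[0,-30,46],[0,50,60],[-24,50,60]])/1e3)@G+O))
E
```

```text
G tcp [-22.96  49.49  42.31] F [-2.86  0.71 -0.76] clk 21.9667
[[242.3413 353.0502]
 [271.7904 302.9008]
 [257.9207 296.3056]]
```

```bash
python3 -m crank '{"travel":[[0,0.06,0],[0,0.12,0],[0,0.12,0]],"turn":[0,0,0]}' >/dev/null; python3 f.py 0 7 && python3 -m crank '{"travel":[[0,0.06,0],[0,0.12,0],[0,0.12,0]],"turn":[0,0,0]}' >/dev/null && python3 f.py 0 7 && python3 -m crank '{"travel":[[0,0.06,0],[0,0.12,0],[0,0.12,0]],"turn":[0,0,0]}' >/dev/null && python3 f.py 0 7
```

```text
G tcp [-18.57  49.43  42.04] F [-4.77  1.1  -0.72] clk 22.3167
G tcp [-13.8   49.42  41.99] F [-4.46  1.51 -1.59] clk 22.5667
G tcp [-7.38 49.23 42.48] F [-2.58  2.45 -3.55] clk 22.8167
```

```bash
python3 -m crank '{"travel":[[0,0.05,0],[0,0.1,0],[0,0.1,0]],"turn":[0,0,0]}' >/dev/null; python3 f.py 0 4.5 && python3 -m crank '{"travel":[[0,0.03,0],[0,0.03,0]],"turn":[0,0]}' >/dev/null && python3 f.py 0 4.5 && python3 -m crank '{"travel":[[0,0.03,0],[0,0.03,0]],"turn":[0,0]}' >/dev/null && python3 f.py 0 4.5 && python3 -m crank '{"travel":[[0,0.03,0],[0,0.03,0]],"turn":[0,0]}' >/dev/null && python3 f.py 0 4.5 && python3 -m crank '{"travel":[[0,0.03,0],[0,0.03,0]],"turn":[0,0]}' >/dev/null && python3 f.py 0 4.5
```

```text
G tcp [-2.82 49.05 42.93] F [-1.5   4.23 -2.34] clk 23.0667
G tcp [-1.8  48.87 43.04] F [-0.82  4.58 -2.36] clk 23.2333
G tcp [-0.8  48.71 43.02] F [-1.78  4.86 -2.  ] clk 23.4
G tcp [ 0.13 48.72 43.05] F [-1.62  5.52 -1.91] clk 23.5667
G tcp [ 0.23 48.77 43.01] F [-5.44  4.28  0.6 ] clk 23.7333
```

```bash
python3 -m crank '{"travel":[[0,-0.02,0.02],[0,-0.02,0.02]],"turn":[0,0]}' >/dev/null; python3 f.py
python3 -m crank '{"travel":[[0,0,0.02],[0,0,0.02]],"turn":[0,0]}' >/dev/null; python3 f.py
python3 -m crank '{"travel":[[0.02,0,0],[0.02,0,0]],"turn":[0,0]}' >/dev/null; python3 f.py
```

```text
G tcp [ 0.13 48.66 42.51] F [-3.14  4.72  0.68] clk 23.9
G tcp [ 0.13 48.6  41.84] F [-3.89  4.55  1.7 ] clk 24.0667
G tcp [ 0.14 48.92 41.82] F [-4.6   3.43  0.73] clk 24.2333
```

```bash
python3 -m crank '{"travel":[[0.02,0,0.01],[0.02,0,0.01]],"turn":[0,0]}' >/dev/null; python3 f.py
python3 -m crank '{"travel":[[0.02,0,0.01],[0.02,0,0.01]],"turn":[0,0]}' >/dev/null; python3 f.py
```

```text
G tcp [ 0.15 49.13 41.77] F [-5.41  2.38  3.45] clk 24.4
G tcp [ 0.17 49.27 41.75] F [-6.72  0.75  5.  ] clk 24.5667
```

```bash
python3 -m crank '{"travel":[[0.01,-0.015,-0.01],[0.01,-0.015,-0.01]],"turn":[0,0]}' >/dev/null; python3 f.py
python3 -m crank '{"travel":[[0,0,0],[0,0,0],[0,0,0],[0,0,0]],"turn":[0,0,0,0]}' 60; python3 f.py
python3 - <<'E'
from g import *
np.set_printoptions(precision=2,suppress=True)
w=snap("wrist","w16")
E2=lambda x,y,z:proj(w,(np.array([[x,y,z]])/1e3)@G+O)[0]
print("pred top",[E2(*p).round(1) for p in [(-20,49,60),(20,49,60),(0,38,60),(0,60,60),(-20,82,32),(20,82,32),(20,50,30),(0,-30,46)]])
print(gblank(w,(270,400,240,420),.06))
E
```

```text
G tcp [ 0.15 49.49 41.76] F [-3.84 -2.49  1.73] clk 24.7333
clock: 25.07
tcp_pos: [0.5453, -0.1193, 0.0414]
orientation: [0.001, 0.641, 0.768, 0.0]
wrist_force: [0.2, 0.8, 0.7]
finger_gap: 0.06
G tcp [ 0.92 50.84 41.43] F [0.33 0.8  0.66] clk 25.0667
pred top [array([265.4, 345.3]), array([381.1, 344.7]), array([323.4, 372.6]), array([323.1, 316.2]), array([271.1, 232. ]), array([374. , 231.5]), array([370.9, 304.6]), array([323.7, 489.3])]
(((2.4663963317871094, 51.790000915527344), (49.601924896240234, 60.49818420410156), 89.69546508789062), array([-27.71,  26.83], dtype=float32), array([32.59, 76.75], dtype=float32))
```

```bash
python3 -m crank '{"travel":[[0,0,-0.5],[0,0,-1.2],[0,0,-2],[0,0,-2.4],[0,0,-2.4]],"turn":[0,0,0,0,0]}'
python3 -m crank '{"travel":[[-0.4,0,-0.2],[-0.8,0,-0.4],[-0.8,0,-0.4],[-0.8,0,-0.4]],"turn":[0,0,0,0]}'
python3 - <<'E'
from g import *
np.set_printoptions(precision=2,suppress=True)
w=snap("wrist","w17")
E2=lambda x,y,z:proj(w,(np.array([[x,y,z]])/1e3)@G+O)[0]
q=[E2(*p).round().astype(int) for p in [(-20,60,60),(20,38,60),(0,-30,46)]];print(q)
(x0,y0),(x1,y1),(dx,dy)=q
g=w["image"]
for th in (100,120,140):
    k,_=blank(w,(y0-15,y1+20,x0-15,x1+15),th); P=gz(w,k,.06)[:,:2].astype(np.float32); print(th,cv2.minAreaRect(P),P.min(0),P.max(0))
print(g[y0-30:y1+30:2,dx-25].min(1).tolist()); print(g[(y0+y1)//2,x0-20:x1+40:2].min(1).tolist())
n=needle(w,(dy-70,min(480,dy+70),dx-70,dx+70));print(n)
E
```

```text
clock: 25.53
tcp_pos: [0.5474, -0.12, 0.1416]
orientation: [0.004, 0.641, 0.768, 0.001]
wrist_force: [0.4, -0.6, -0.6]
finger_gap: 0.0604
clock: 25.87
tcp_pos: [0.5502, -0.151, 0.1526]
orientation: [0.0, 0.641, 0.767, 0.0]
wrist_force: [-0.1, -0.7, -0.2]
finger_gap: 0.0599
[array([289, 178]), array([358, 215]), array([324, 309])]
100 ((-0.4987297058105469, 47.38273620605469), (42.14418411254883, 59.00360870361328), 89.65282440185547) [-30.13  26.13] [28.87 68.62]
120 ((-0.4987297058105469, 47.38273620605469), (42.14418411254883, 59.00360870361328), 89.65282440185547) [-30.13  26.13] [28.87 68.62]
140 ((-3.2333431243896484, 44.631134033203125), (32.24620819091797, 54.613826751708984), 83.88552856445312) [-29.55  26.17] [22.25 63.51]
[98, 96, 98, 98, 96, 96, 97, 97, 97, 99, 97, 99, 68, 58, 62, 137, 148, 146, 145, 145, 150, 148, 147, 147, 147, 148, 147, 148, 149, 150, 147, 147, 146, 133, 85, 85, 76, 77, 77, 76, 76, 77, 75, 123, 32, 33, 34, 33, 33]
[140, 139, 143, 144, 145, 145, 145, 88, 89, 122, 144, 144, 144, 142, 144, 147, 149, 151, 150, 146, 140, 85, 102, 103, 104, 105, 106, 105, 104, 103, 102, 79, 152, 149, 149, 149, 146, 145, 143, 143, 144, 144, 144, 133, 104, 104, 105, 105, 105, 105, 111, 142, 141, 136, 138, 138, 138, 140, 143, 139, 139, 139, 140, 142, 124]
{'ctr': array([ 0.56, -0.19,  0.05]), 'ax': (75.85270690917969, 84.0377426147461), 'n': 37, 'needle': np.float64(2.3748520839334235), 'mark': np.float64(1.5461970448607827), 'gx': np.float64(0.17714464415878303)}
```

```bash
python3 - <<'E'
from g import *
np.set_printoptions(precision=2,suppress=True)
w=snap("wrist","w18"); g=w["image"].min(2).astype(float)
E2=lambda x,y,z:proj(w,(np.array([[x,y,z]])/1e3)@G+O)[0]
def edges(xs,y,z,n):
    v=E2(0,y,z)[1]; r=g[int(v)-2:int(v)+3].mean(0); d=np.abs(np.gradient(cv2.GaussianBlur(r[None],(0,0),1)[0]))
    for x in xs:
        u=int(round(E2(x,y,z)[0])); s=slice(u-6,u+7); c=np.arange(u-6,u+7)
        p=(c*d[s]**2).sum()/(d[s]**2).sum(); print(n,"expected x",x,"found",gz(w,[[p,v]],z)[0,0].round(2),"strength",d[s].max().round(1))
edges([-20,20],49,60,"blank"); edges([-20,20],72,32,"anvil"); edges([32],42,30,"stop"); edges([-55,55],45,10,"plate"); edges([-55,55],90,10,"plate")
E
python3 f.py
```

```text
blank expected x -20 found 5114.34 strength 17.7
blank expected x 20 found -5070.81 strength 12.9
anvil expected x -20 found 2501.45 strength 5.2
anvil expected x 20 found -2398.86 strength 12.8
stop expected x 32 found -3571.62 strength 11.3
plate expected x -55 found 1850.44 strength 10.9
plate expected x 55 found -1832.57 strength 5.9
plate expected x -55 found 1867.56 strength 15.6
plate expected x 55 found -1847.5 strength 9.1
G tcp [ -0.72  20.07 151.95] F [0.17 0.34 0.52] clk 25.9667
```

```bash
python3 - <<'E'
from g import *
np.set_printoptions(precision=2,suppress=True)
w=snap("wrist","w18"); g=w["image"].min(2).astype(float)
E2=lambda x,y,z:proj(w,(np.array([[x,y,z]])/1e3)@G+O)[0]
def edges(xs,y,z,n):
    v=E2(0,y,z)[1]; r=g[int(v)-2:int(v)+3].mean(0); d=np.abs(np.gradient(cv2.GaussianBlur(r[None],(0,0),1)[0]))
    for x in xs:
        u=int(round(E2(x,y,z)[0])); s=slice(u-6,u+7); p=u-6+np.argmax(d[s])
        print(n,"expected x",x,"found",gz(w,[[p,v]],z/1e3)[0,0].round(2),"strength",d[s].max().round(1))
edges([-20,20],49,60,"blank"); edges([-20,20],72,32,"anvil"); edges([32],42,30,"stop"); edges([-55,55],45,10,"plate"); edges([-55,55],90,10,"plate")
E
```

```text
blank expected x -20 found -21.26 strength 17.0
blank expected x 20 found 18.57 strength 12.8
anvil expected x -20 found -24.1 strength 8.1
anvil expected x 20 found 18.52 strength 12.7
stop expected x 32 found 30.45 strength 11.6
plate expected x -55 found -55.7 strength 15.0
plate expected x 55 found 52.45 strength 7.6
plate expected x -55 found -55.82 strength 13.7
plate expected x 55 found 52.26 strength 7.7
```

```bash
python3 -c "
from workcell import *
print(hand_in())"
```

```text
the job is handed in; nothing more can be done
None
```

The job is done and handed in at about 26 s on the robot's clock.

- **Head:** I slid it up to the master in both directions, overshooting and correcting several times. It finished at 1.571 rad by my camera reading, and at 1.567 rad after I let go (bold mark at 1.571).
- **Master:** I lifted it out by its ends and set it on the tray's free spot. Set-down took two small steps, and the force reached about 15 N at the tray floor before I eased it off. It was still standing in the next wrist picture. I did not measure it again after that.
- **Blank:** I slid it in from -x past the plunger. One step pushed it down on the plate with about 10 N, so I raised it slightly and went on. It met the end stop with about 5 N, and the reading rose to about 6.7 N before I backed off. I set it down on the plate, brought it to the anvil with about 2.5 N and released it.
- **Last checks:**
  - The needle reads 2.375 rad (about 2.36 expected), so the head's setting held and the blank is flat on the anvil.
  - The blank's end is 11.9 mm from the far side of the 12 mm stop, so it is home to within a few tenths of a millimetre.
  - The robot is clear of everything.
- **Disagreements:** In the last view all the edges sat about 1.4 mm to -x of my gauge frame, so I judged the fit by relative distances. The anvil's left edge gave a poor reading. An automatic needle reading just after lifting the master failed because the dial was out of view.

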